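# Switch on the table-top electric grater

### The job

Switch on the white electric grater on the kitchen table: push its green-tipped toggle lever over its centre until it clicks home on the side of the green dot. Leave the red-tipped switch of the grey warming plate off, and leave the steel box grater standing where it is.

Things in the scene. Friction and masses are not known exactly. Their poses are not given: they have to be found in the camera images.
- grater: Fixed electric grater: white base 160 x 230 mm (x, y), deck 70 mm high. Origin: centre of the underside, z up; x runs from the switch's off mark to its on mark, within 45 degrees of straight away from the robot. Steel drum housing and white hopper at y 18 to 102, x -50 to 50 mm, up to 145 mm high; the green-tipped lever stands on bare deck at y -65 mm. Left or right of the warming plate.
- grater_switch (a joint): Green-tipped lever, rad: 0 off (as it starts; leans 0.5 to the white ring, grater -x), 1.0 on (leans 0.5 to the green dot, +x). Pivot at (0, -65, 74) mm in the grater's frame, about y; 8 mm stem, 22 mm ball centred 48 mm from the pivot: at q it is (48 sin(q-0.5), -65, 74+48 cos(q-0.5)). A spring resists with about 4 N at the ball, none at 0.5, then snaps it to 1.0.
- warmer_switch (a joint): Red-tipped look-alike lever, rad: 0 off, as it starts and must stay; 1.0 on. It stands on the warming plate: a fixed grey base, 160 x 230 mm and 70 mm high, with a round steel plate 140 mm wide, 330 to 510 mm to one side of the grater. Lever, marks and spring are the same as the grater's.
- box_grater: Loose four-sided steel box grater, 75 x 100 mm (x, y), 160 mm high, its arched handle up to 222 mm; 0.2 to 0.45 kg. It stands upright at the far left of the two appliances. Origin: centre of the underside, z up.

How it is judged:
At the end, for the whole second after the job is handed in: The grater's switch rests on its on side (joint above 0.85 of 1.0), the warming plate's switch is off (below 0.15), and the box grater stands upright (within 0.2 rad) within 30 mm of where it was (value of joint grater_switch above 0.85 rad and value of joint warmer_switch below 0.15 rad and distance of box_grater from where it was at the start of the episode below 0.03 m and angle between box_grater's own z axis and vertical below 0.2 rad); the robot touches nothing.
It fails at once if the warming plate's switch is pushed to or over its centre (joint above 0.45) (value of joint warmer_switch above 0.45 rad).
It fails at once if the box grater is knocked over or shifted by more than 30 mm (distance of box_grater from where it was at the start of the episode above 0.03 m or angle between box_grater's own z axis and vertical above 0.3 rad).
It also fails if it takes over 32 s, if anything falls off the work surface, if the arm or the gripper's body presses on something with over 40 N, if the wrist force passes 120 N, or if a joint passes its speed limit or range.

### The arm

A 7-joint arm with a two-finger parallel gripper is mounted at the origin on the work surface. World frame = base frame: x ahead of the robot, y to its left, z up, the work surface at z = 0. Lengths are in m, angles in rad, forces in N, time in s.
With the tool pointing down it reaches from about 0.4 to 0.85 m from the base axis. Payload 4.5 kg.
Tool frame: the origin (TCP) lies at the very end of the fingers, on their centre line; the grasp point (between the pads) lies 19 mm behind it (r.grip_point_offset is the distance from the TCP to the grasp point, in m); z points along the fingers, y is the line along which they close (so a half turn about z gives the same grasp; the last joint's range is limited). The gripper opens to 88 mm and grips with 3 to 60 N. Pads are 18 mm wide; open, the fingers measure 123 mm over their backs; the gripper's body (75 mm by 187 mm) begins 45 mm behind the grasp point.
Start: joints at [-1.255, 0.689, -0.195, 1.565, 0.157, 0.902, -0.215], TCP at [0.174, 0.6, 0.239] pointing down, gripper open.
Joint ranges: [-3.01, 3.01], [-0.46, 2.08], [-1.47, 1.51], [0.13, 2.56], [-1, 4.14], [0.04, 2.09], [-2.66, 2.66]. Speed limits (rad/s): [2.57, 2.57, 3.14, 3.14, 3.14, 3.14, 3.14].

### API

Orientations are given as a unit quaternion [x, y, z, w].
In Python, from plant import r gives the robot as it stands.
- The arm moves only by the tool carry_out, never from a script. Its argument "rows" is a list of rows, each a list of 3 entries, a list of its own where there are three numbers: the shift along the tool's x, y, z in cm, then the turn, a rotation vector about the tool's x, y, z in degrees, then the closure, from 0 (fully open) to 1 (shut). A call has 1 to 12 rows; each row is the pose to reach, as a shift and turn from the pose commanded when the call began, along the tool's axes at that moment; what a row does not reach only later rows make up. A row lasts 1/10 s, in which the tool goes at most 50 mm and 8.59 degrees, less where a joint would pass 70% of its speed; a pose out of reach is approached as far as the arm can. A call with a gripper value outside its range is refused whole. The fingers move at their own pace and stop on an object; "newtons" is the grip in N (left out, the last holds). Time passes only in rows, so rows that repeat a pose let the fingers close. It gives the time, the measured TCP pose, the force, the opening and the grip force at its end, in the units of the state.
- r.get_state(): the state, without advancing time (a new reading comes with each control period).
- r.snapshot(name): name is "scene" or "top" or "wrist"; returns a dict with "image" (420x560x3 uint8, red, green, blue), "fx", "fy", "cx", "cy" (pixels), "pose" (4x4, takes a point from camera to world coordinates). Camera axes: x right, y up, looking along -z (the intrinsics and any distortion apply to the point x, -y, -z); pixel columns grow to the right and rows downward; lengths in m; the calibration is good to about 2 mm. A picture is of the moment at which its call begins. There is no depth.
- r.finish_job(): hands the job in; it is judged then, once.
The state is a dict: "clock": time; "q": joint angles; "qd": joint speeds; "joint_torque": joint torques, N m; "tool_pos": TCP position; "eef_rot": TCP orientation; "contact_force": force on the tool from outside, world axes, zero at the start; "moment": the same for the moment, N m; "opening": opening from 0.0 (shut) to 1.0 (fully open); "finger_force": force on a finger pad.
Only numpy, scipy, OpenCV 4.12 (cv2) and the standard library are available. Lean on these libraries where they do the work, as an engineer would, in place of code of your own. Each camera call takes 0.05 s, during which the arm holds its last target. There are 200 camera calls.

## Working session

There is one attempt and no reset: what is moved stays moved. The work goes in short steps, Python scripts to look and compute and a tool call to move; the robot and the scene stay as the last step left them, time stands still between calls to the robot, and variables do not carry over. Pictures are saved under pics/ and viewed, at most 10 in all, crops included, and the job is handed in when it is done.

Besides the shell and the picture viewer there is one more tool, called after ">>>" by a JSON object that holds its "op" and its "data". carry_out: Moves the arm, as the interface text tells. Its arguments: {"type":"object","properties":{"rows":{"type":"array"},"newtons":{"type":"number"}},"required":["rows"]}

```bash
mkdir -p pics; python3 - <<'E'
from plant import r
import cv2,numpy as np,pickle
d={}
for n in("scene","top"):
    s=r.snapshot(n);d[n]=s
    cv2.imwrite(f"pics/{n}.png",s["image"][:,:,::-1])
    print(n,s["fx"],s["fy"],s["cx"],s["cy"],np.round(s["pose"],3).tolist(),[k for k in s])
pickle.dump(d,open("snap.pkl","wb"))
t=r.get_state();print(t["tool_pos"],t["eef_rot"],t["contact_force"],t["clock"])
E
```

```text
scene 522.105714431006 522.105714431006 277.56999332888506 221.11721148631935 [[0.265, -0.762, 0.591, 1.286], [0.964, 0.202, -0.172, -0.089], [0.011, 0.615, 0.788, 1.097], [0.0, 0.0, 0.0, 1.0]] ['image', 'fx', 'fy', 'cx', 'cy', 'pose']
top 447.83512594029594 447.83512594029594 275.2356475468094 209.37576559719457 [[0.008, 0.99, -0.139, 0.398], [-1.0, 0.009, 0.005, 0.111], [0.006, 0.139, 0.99, 1.165], [0.0, 0.0, 0.0, 1.0]] ['image', 'fx', 'fy', 'cx', 'cy', 'pose']
[0.17369442 0.59981701 0.23801624] [ 1.40395197e-01  9.90095224e-01 -7.95712873e-04 -4.59455754e-05] [ 0.59519321 -0.02695086 -0.61418691] 0.1
```

View pics/top.png

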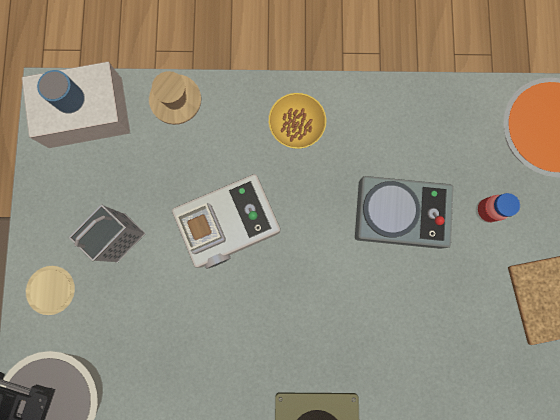

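View pics/scene.png

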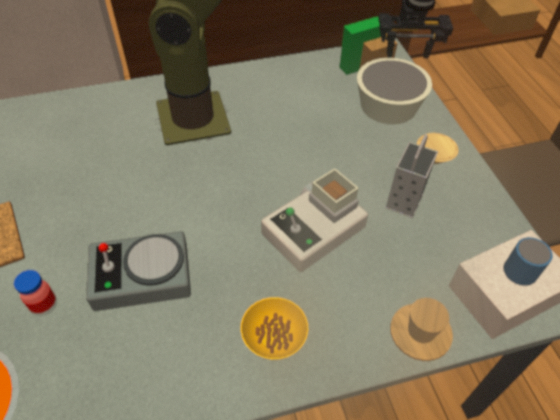

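The top view shows the grater at the left: white ring at pixel (257,228), green dot at (242,190), green ball at about (252,215). The warmer is on the right, with its red ball at (440,220). The box grater is at about (105,235). The scene view agrees with this layout.

```bash
cat >h.py <<'E'
import numpy as np
def ray(s,u,v,z):
    d=s["pose"][:3,:3]@np.array([(u-s["cx"])/s["fx"],-(v-s["cy"])/s["fy"],-1.]);o=s["pose"][:3,3]
    return o+d*(z-o[2])/d[2]
E
python3 - <<'E'
import pickle,cv2,numpy as np
from h import ray
from plant import r
from scipy.spatial.transform import Rotation as R
d=pickle.load(open("snap.pkl","rb"));s=d["top"]
hsv=cv2.cvtColor(s["image"],cv2.COLOR_RGB2HSV)
g=cv2.inRange(hsv,(45,120,60),(80,255,255))
n,l,st,c=cv2.connectedComponentsWithStats(g)
for i in range(1,n):
    if st[i,4]>8: print(c[i],st[i,4],ray(s,*c[i],.07).round(3),ray(s,*c[i],.116).round(3))
print("ring",ray(s,257.5,228,.07).round(3))
for p in[(173,209),(257,176),(279,234),(195,267)]:print("corner",ray(s,*p,.07).round(3))
print("box",[ray(s,*p,.16).round(3) for p in[(100,205),(144,233),(72,238)]])
s=d["scene"];hsv=cv2.cvtColor(s["image"],cv2.COLOR_RGB2HSV)
g=cv2.inRange(hsv,(45,120,60),(80,255,255));n,l,st,c=cv2.connectedComponentsWithStats(g)
for i in range(1,n):
    if st[i,4]>8: print("sc",c[i],st[i,4],ray(s,*c[i],.07).round(3),ray(s,*c[i],.116).round(3))
print(R.from_quat(r.get_state()["eef_rot"]).as_matrix().round(3))
E
```

```text
[433.91666667 193.25      ] 12 [ 0.596 -0.289  0.07 ] [ 0.588 -0.272  0.116]
ring [0.505 0.149 0.07 ]
corner [0.55  0.357 0.07 ]
corner [0.635 0.152 0.07 ]
corner [0.491 0.096 0.07 ]
corner [0.409 0.299 0.07 ]
box [array([0.546, 0.503, 0.16 ]), array([0.483, 0.4  , 0.16 ]), array([0.47, 0.56, 0.16])]
sc [357.15634675  40.71826625] 1292 [-0.17   0.606  0.07 ] [-0.105  0.575  0.116]
sc [107.33333333 284.27083333] 48 [ 0.592 -0.287  0.07 ] [ 0.623 -0.278  0.116]
[[-0.961  0.278 -0.   ]
 [ 0.278  0.961 -0.002]
 [-0.    -0.002 -1.   ]]
```

>>> {"op": "carry_out", "data": {"rows": [[[0, 0, -4], [0, 0, 0], 1], [[-2, -2, -6], [0, 0, 0], 1], [[-6, -5, -7], [0, 0, -4], 1], [[-10, -8, -7], [0, 0, -8], 1], [[-14, -11, -7], [0, 0, -12], 1], [[-18, -14.5, -7], [0, 0, -16], 1], [[-22, -18, -7], [0, 0, -20], 1], [[-26, -21.5, -7], [0, 0, -24], 1], [[-30, -25, -7], [0, 0, -28], 1], [[-34, -28.5, -6], [0, 0, -32], 1], [[-38, -32, -5], [0, 0, -36], 1], [[-42, -36, -4], [0, 0, -38], 1]], "newtons": 20}}

```text
clock: 1.3
tool_pos: [0.4638, 0.1606, 0.2834]
eef_rot: [-0.191, 0.982, 0.0, 0.0]
contact_force: [0.8, -0.0, -0.1]
opening: 0.004
finger_force: 0.0
```

>>> {"op": "carry_out", "data": {"rows": [[[0, 0, 0], [0, 0, 0], 1], [[0, 0, 0], [0, 0, 0], 1], [[0, 0, 0], [0, 0, 0], 1]]}}

```text
clock: 1.6
tool_pos: [0.4623, 0.1639, 0.2838]
eef_rot: [-0.19, 0.982, 0.001, -0.0]
contact_force: [0.6, 0.1, 0.4]
opening: 0.001
finger_force: 0.0
```

```bash
python3 - <<'E'
from plant import r
import cv2,numpy as np,pickle
from scipy.spatial.transform import Rotation as R
s=r.snapshot("wrist");t=r.snapshot("top");pickle.dump({"wrist":s,"top":t},open("snap2.pkl","wb"))
cv2.imwrite("pics/w1.png",s["image"][:,:,::-1]);
t=r.get_state();print(t["tool_pos"],R.from_quat(t["eef_rot"]).as_matrix().round(3),t["opening"],t["contact_force"],t["clock"],s["pose"].round(3))
E
```

```text
[0.46220812 0.16432243 0.28403934] [[-0.927 -0.375  0.   ]
 [-0.375  0.927  0.001]
 [-0.     0.001 -1.   ]] 0.003951259485487487 [ 0.38765199  0.62205567 -0.01143957] 1.7 [[-0.374 -0.894 -0.245  0.398]
 [ 0.927 -0.36  -0.101  0.139]
 [ 0.002 -0.265  0.964  0.43 ]
 [ 0.     0.     0.     1.   ]]
```

View pics/w1.png

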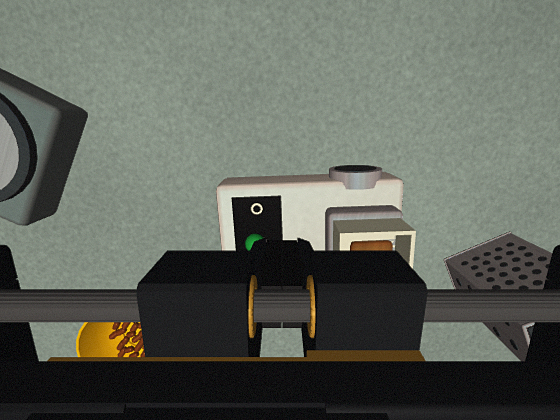

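The wrist view (image up is toward the robot) shows the ring at (257,209) and the green ball at about (254,242), partly behind the fingers. The grater's edges run parallel to the tool axes, so the yaw is right.

```bash
python3 - <<'E'
import pickle,cv2,numpy as np
from h import ray
d=pickle.load(open("snap2.pkl","rb"));w=d["wrist"]
print("ring",ray(w,257,209,.07).round(4),"ball",ray(w,254,242,.116).round(4),"edge",ray(w,219,183,.07).round(4),ray(w,402,180,.07).round(4))
s=pickle.load(open("snap.pkl","rb"))["top"]
im=s["image"][170:245,225:285].astype(int)
m=((im[...,1]-im.max(2,where=np.array([1,0,1],bool)[None,None],initial=0))>40).astype(np.uint8)
n,l,st,c=cv2.connectedComponentsWithStats(m)
for i in range(1,n):
    p=c[i]+[225,170];print(p,st[i,4],ray(s,*p,.07).round(4),ray(s,*p,.116).round(4))
E
```

```text
ring [0.5055 0.1511 0.07  ] ball [0.5282 0.1599 0.116 ] edge [0.4922 0.0976 0.07  ] [0.4072 0.2988 0.07  ]
[241.4  190.44] 25 [0.5985 0.1898 0.07  ] [0.5901 0.1865 0.116 ]
[252.5        215.13793103] 58 [0.537  0.1614 0.07  ] [0.5311 0.1592 0.116 ]
```

>>> {"op": "carry_out", "data": {"rows": [[[-0.7, -1, 2], [0, 0, 0], 1], [[-1.5, -2, 5], [0, 0, 0], 1], [[-2.2, -2.9, 8], [0, 0, 0], 1], [[-2.2, -2.9, 11], [0, 0, 0], 1], [[-2.2, -2.9, 13], [0, 0, 0], 1], [[-2.2, -2.9, 13], [0, 0, 0], 1], [[-2.2, -2.9, 13], [0, 0, 0], 1]]}}

```text
clock: 2.4
tool_pos: [0.4939, 0.1451, 0.1542]
eef_rot: [-0.191, 0.982, 0.0, 0.0]
contact_force: [0.7, -0.7, 0.1]
opening: 0.005
finger_force: 0.0
```

>>> {"op": "carry_out", "data": {"rows": [[[0, 0, 1.5], [0, 0, 0], 1], [[0, 0, 3], [0, 0, 0], 1], [[0, 0, 4.6], [0, 0, 0], 1], [[0, 0, 4.6], [0, 0, 0], 1], [[-1, 0, 4.6], [0, 0, 0], 1], [[-1.8, 0, 4.6], [0, 0, 0], 1], [[-2.6, 0, 4.6], [0, 0, 0], 1], [[-3.4, 0, 4.6], [0, 0, 0], 1]]}}

```text
clock: 3.2
tool_pos: [0.5228, 0.155, 0.1083]
eef_rot: [-0.19, 0.982, -0.001, -0.004]
contact_force: [-5.6, -2.6, 5.2]
opening: 0.006
finger_force: 2.9
```

>>> {"op": "carry_out", "data": {"rows": [[[-0.7, 0, 0], [0, 0, 0], 1], [[-1.4, 0, 0], [0, 0, 0], 1], [[-2.1, 0, 0], [0, 0, 0], 1], [[-2.5, 0, 0], [0, 0, 0], 1], [[-2.5, 0, 0], [0, 0, 0], 1], [[-2.5, 0, 0], [0, 0, 0], 1]]}}

```text
clock: 3.8
tool_pos: [0.5489, 0.1657, 0.1077]
eef_rot: [-0.19, 0.982, 0.0, -0.0]
contact_force: [-0.2, 0.2, 0.5]
opening: 0.007
finger_force: 0.0
```

>>> {"op": "carry_out", "data": {"rows": [[[1.5, 0, 0], [0, 0, 0], 1], [[3, 0, 0], [0, 0, 0], 1], [[5, 0, 0], [0, 0, 0], 1], [[6, 0, 0], [0, 0, 0], 1], [[6, 0, -3], [0, 0, 0], 1], [[6, 0, -7], [0, 0, 0], 1], [[6, 0, -11], [0, 0, 0], 1], [[6, 0, -14], [0, 0, 0], 1], [[6, 0, -14], [0, 0, 0], 1]]}}

```text
clock: 4.7
tool_pos: [0.4957, 0.1446, 0.2517]
eef_rot: [-0.189, 0.982, 0.001, 0.004]
contact_force: [0.3, 0.4, -0.1]
opening: 0.005
finger_force: 0.0
```

```bash
python3 - <<'E'
from plant import r
import cv2,numpy as np
a=r.snapshot("top")["image"];b=r.snapshot("scene")["image"]
cv2.imwrite("pics/t2.png",np.hstack([cv2.resize(a[160:280,60:300],None,fx=1.65,fy=3.3/2),cv2.resize(b[140:260,240:480],None,fx=1.65,fy=1.65)])[:,:,::-1])
E
```

```text
(no output)
```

View pics/t2.png

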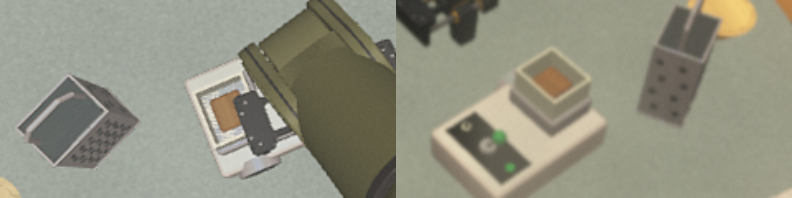

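The scene crop shows the lever moved: ball at crop (499,137), about full-frame (302,223), with the ring at (466,127) and the dot at (510,168). I'll check that against the projected on position.

```bash
python3 - <<'E'
from plant import r
import numpy as np
s=r.snapshot("scene");im=s["image"][190:250,270:330].astype(int)
m=(im[...,1]-np.maximum(im[...,0],im[...,2]))>40
import cv2
n,l,st,c=cv2.connectedComponentsWithStats(m.astype(np.uint8))
print([(c[i]+[270,190],st[i,4]) for i in range(1,n)])
P=s["pose"];x=np.array([.927,.375,0])
for q in(0,.5,.85,1):
    p=np.array([.551,.169,.074])+.048*(np.sin(q-.5)*x+np.array([0,0,np.cos(q-.5)]))
    k=P[:3,:3].T@(p-P[:3,3]);print(q,s["cx"]-s["fx"]*k[0]/k[2],s["cy"]+s["fy"]*k[1]/k[2])
E
```

```text
[(array([301.89285714, 222.03571429]), np.int32(28)), (array([308.66666667, 241.26666667]), np.int32(15))]
0 289.5902653872459 211.6094434803596
0.5 295.61900380734363 216.05223156842905
0.85 299.88996087247676 221.14721207840967
1 301.56514513022915 223.65414456723622
```

```bash
python3 -c "
from plant import r
print(r.finish_job())"
```

```text
the job is handed in; nothing more can be done
None
```

The grater's green-tipped lever was pushed over centre and now sits at its on position in the camera image. The arm never went near the warming plate's switch or the box grater, it was clear of everything at the end, and the job is handed in; no verdict was returned.

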